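# Turn the blue-footed bowl mouth-up on the pastry board

## Task

The bowls are stored upside down on the pasta bench. Take the steel bowl with the blue foot, turn it over and leave it standing mouth-up on its foot on the wooden board, the whole foot on the wood. Do not drop it: let go only once it touches the board or is just above it, for instance on its rim so that it rolls over onto its foot; leave the orange-footed bowl where it is.

Things in the scene. Friction and masses are not known exactly. Their poses are not given: they have to be found in the camera images.
- blue_bowl: Steel bowl, mouth-down, solid blue rubber foot on top. Round: rim dia 150 mm, height 60; foot a cylinder dia 60, 20 high, then the wall flares to dia 100, 134, 150 at 31, 44, 60 mm from the foot's face. 0.3-0.5 kg, centre of mass 18 mm from that face: stood on its rim, mouth sideways, it rolls over onto its foot. Origin: centre of the foot's outer face; z: foot to mouth (down at first).
- blue_bowl_mouth (a point): centre of the blue-footed bowl's mouth, in the plane of its rim, 60 mm from the foot's face along the bowl's z axis. When the bowl stands on its rim, this point 75 mm above the board, and is let go, it tips the way the foot faces and comes to rest with its foot's centre 60 to 95 mm that way from where this point was
- orange_bowl: bystander, to be left alone: a steel bowl of the same shape and size as the blue-footed one, mouth-down, but with an orange foot. Origin: centre of the foot's flat outer face; z axis from foot to mouth (points down).
- board: square pale wooden pastry board, 260 by 260 mm and 18 mm thick, fixed flat on the bench. Origin: centre of its underside, at bench height; x and y along its edges, z up; its top is at z = 18 mm.
Mind the look-alikes: they are no part of the job. What is shaped like the blue_bowl but purple is not meant.

How it is judged:
At the end, for the whole second after the job is handed in: the blue-footed bowl stands mouth-up at rest on the board, its axis within 10 degrees of vertical, the foot's centre within 105 mm of the board's centre along each edge of the board and its face within 8 mm of the board's top; the orange-footed bowl has moved less than 30 mm and is still mouth-down (angle between blue_bowl's own z axis and vertical below 0.175 rad and x of blue_bowl in the frame of board between -0.105 and 0.105 m and y of blue_bowl in the frame of board between -0.105 and 0.105 m and z of blue_bowl in the frame of board between 0.01 and 0.028 m and linear speed of blue_bowl below 0.03 m/s and angular speed of blue_bowl below 0.3 rad/s and distance of orange_bowl from where it was at the start of the episode below 0.03 m and angle between orange_bowl's own z axis and vertical above 2.9 rad); the robot touches nothing.
It fails at once if the blue-footed bowl is let go in the air: out of the fingers with the centre of its mouth more than 140 mm above the bench (standing on its rim on the board it is at 93 mm) (height (world z) of blue_bowl_mouth above 0.14 m and contact force between the fingers and blue_bowl below 0.05 N).
It fails at once if the orange-footed bowl is pushed more than 30 mm (distance of orange_bowl from where it was at the start of the episode above 0.03 m).
It also fails if it takes over 45 s, if anything falls off the work surface, if the arm or the gripper's body presses on something with over 40 N, if the wrist force passes 120 N, or if a joint passes its speed limit or range.

## Robot

A 6-joint arm with a two-finger parallel gripper is mounted at the origin on the work surface. World frame = base frame: x ahead of the robot, y to its left, z up, the work surface at z = 0. Lengths are in m, angles in rad, forces in N, time in s.
With the tool pointing down it reaches from about 0.35 to 1 m from the base axis. Payload 7.1 kg.
Tool frame: the origin (TCP) lies between the finger pads; the fingertips stand 22 mm ahead of it and the grasp point (between the pads) lies 3 mm ahead of it; z points along the fingers, y is the line along which they close (so a half turn about z gives the same grasp; the last joint's range is limited). The gripper opens to 85 mm and grips with 20 to 120 N. Pads are 22 mm wide; open, the fingers measure 114 mm over their backs; the gripper's body (76 mm by 85 mm) begins 54 mm behind the grasp point. The pads swing forward as they close: fully open they stand 13 mm farther back than shut.
Start: joints at [1.151, 0.423, 1.63, -0, 1.089, -0.019], TCP at [0.244, 0.575, 0.253] pointing down, gripper open.
Joint ranges: [-3, 3], [-0.9, 2.11], [0.09, 2.58], [-1.31, 4.45], [0.11, 2.69], [-2.54, 2.54]. Speed limits (rad/s): [2.39, 2.39, 3.01, 3.14, 3.14, 3.14].

## Interface

Orientations are given as a rotation vector (axis times angle).
In Python, from rig import manip gives the robot as it stands. The module is installed in compiled form; this text tells all that it offers. Calls block until the motion is done:
- manip.move_to(position, orientation): joint-space move of the TCP to a pose.
- manip.servo_line(position, orientation=None, rate=0.15): straight line of the TCP; orientation=None keeps the orientation; rate is the mean speed in m/s.
- manip.set_joints(angles): joint-space move.
- manip.command_gripper(opening, f_grip=None): finger opening in m; f_grip is the grip in N (None keeps the last); returns when the fingers have stopped.
- manip.hold(seconds).
- manip.solve_ik(position, orientation): joint angles nearest the present ones, or None.
- manip.camera(name): name is "side" or "top"; returns a dict with "image" (384x512x3 uint8, red, green, blue), "fx", "fy", "cx", "cy" (pixels), "cam_to_world" (4x4, takes a point from camera to world coordinates). Camera axes: x right, y down, z forward; pixel columns grow to the right and rows downward; lengths in m; the calibration is good to about 2 mm. A picture is of the moment at which its call begins. There is no depth.
A pose or a line that the arm cannot do raises manip.IKError and nothing moves.
- manip.sign_off(): hands the job in; it is judged then, once.
Readings, each from a call of its own:
- manip.get_time(): time.
- manip.get_joint_positions(): joint angles.
- manip.get_joint_vel(): joint speeds.
- manip.get_tau(): joint torques, N m.
- manip.get_position(): TCP position.
- manip.get_ee_rot(): TCP orientation.
- manip.get_contact_force(): force on the tool from outside, world axes, zero at the start.
- manip.get_torque(): the same for the moment, N m.
- manip.get_width(): finger opening in m.
- manip.get_grip_force(): force on a finger pad.
Only numpy, scipy, OpenCV 4.12 (cv2) and the standard library are available. Lean on these libraries where they do the work, as an engineer would, in place of code of your own. Each camera call takes 0.05 s, during which the arm holds its last target. There are 200 camera calls.

## Working session

There is one attempt and no reset: what is moved stays moved. The work goes in short steps, each a Python script; the robot and the scene stay as the last script left them, time stands still between calls to the robot, and variables do not carry over. Pictures are saved under pics/ and viewed, at most 10 in all, crops included, and the job is handed in when it is done.

```bash
mkdir -p pics; python3 - <<'E'
from rig import manip
import cv2,numpy as np
for n in("top","side"):
    c=manip.camera(n);cv2.imwrite(f"pics/{n}0.png",c["image"][:,:,::-1]);np.savez(f"{n}0.npz",**c)
    print(n,c["fx"],c["cx"],c["cy"],np.round(c["cam_to_world"],3).tolist())
print(manip.get_ee_rot())
E
```

```text
top 469.4089271877716 255.23662211693323 186.70866917149425 [[0.0, -0.996, 0.086, 0.35], [-1.0, -0.003, -0.03, -0.1], [0.03, -0.086, -0.996, 1.211], [0.0, 0.0, 0.0, 1.0]]
side 450.8240104723466 259.4848785202212 178.7627715280539 [[0.971, -0.185, 0.155, 0.224], [-0.24, -0.705, 0.667, -1.075], [-0.014, -0.684, -0.729, 1.099], [0.0, 0.0, 0.0, 1.0]]
[-6.25301168e-01 -3.07843116e+00  2.16974953e-03]
```

View pics/top0.png

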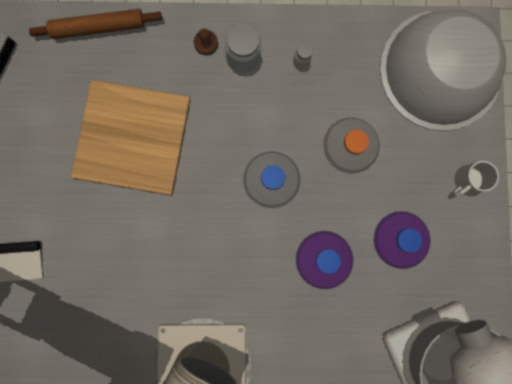

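View pics/side0.png

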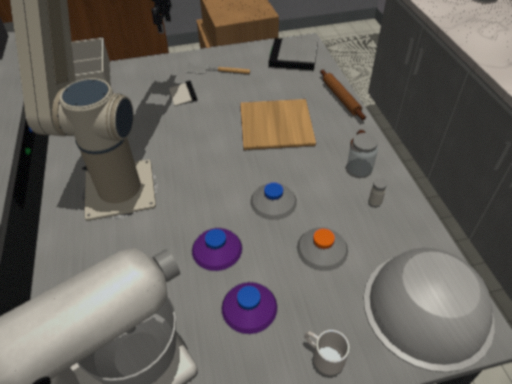

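The steel, blue-footed bowl is at top (273,178) and side (274,190). The orange one is at top (357,141), the board centre at top (132,138), and the purple decoys at (325,260) and (403,240). Next I measure positions and look for side-on poses at the board that IK can reach.

```bash
cat > h.py <<'E'
from rig import manip
import cv2,numpy as np
from scipy.spatial.transform import Rotation as R
def ray(c,uv,z):
    d=np.array([(uv[0]-c["cx"])/c["fx"],(uv[1]-c["cy"])/c["fy"],1]);T=c["cam_to_world"]
    w=T[:3,:3]@d;return T[:3,3]+w*(z-T[2,3])/w[2]
def blobs(c,lo,hi,amin=100):
    m=cv2.inRange(cv2.cvtColor(c["image"],cv2.COLOR_RGB2HSV),lo,hi)
    k=cv2.findContours(m,cv2.RETR_EXTERNAL,cv2.CHAIN_APPROX_NONE)[0]
    return [q for q in k if cv2.contourArea(q)>amin]
BLUE=((105,150,60),(118,255,255));ORG=((5,200,120),(14,255,255));WOOD=((10,70,90),(22,190,255))
def rv(z,y):
    z=np.array(z,float);y=np.array(y,float);return R.from_matrix(np.c_[np.cross(y,z),y,z]).as_rotvec()
E
python3 - <<'E'
from h import *
for n in("top","side"):
    c=manip.camera(n)
    for nm,col,z in(("blue",BLUE,.06),("org",ORG,.06)):
        for q in blobs(c,*col,60):
            e=cv2.fitEllipse(q); print(n,nm,np.round(e[0]),cv2.contourArea(q),ray(c,e[0],z).round(4))
    q=max(blobs(c,*WOOD,1500),key=cv2.contourArea);b=cv2.minAreaRect(q) if n=="top" else None
    p=cv2.approxPolyDP(q,8,True)[:,0]; w=np.array([ray(c,x,.018) for x in p]);print(n,"board",p.tolist(),w.round(3).tolist(),w.mean(0).round(4))
    ce=w[:4].mean(0)
    if n=="top": bc=ce
for a in range(-180,180,15):
    u=np.array([np.cos(np.radians(a)),np.sin(np.radians(a)),0]);s=np.array([-u[1],u[0],0])
    for sg in(1,-1):
        try: q=[manip.solve_ik([bc[0],bc[1],h],rv(u,sg*s)) for h in(.095,.2)]
        except Exception as e: q=[None]
        if all(x is not None for x in q): print(a,sg,np.round(q[0],2),np.round(q[1],2))
E
```

```text
top blue [328. 261.] 389.0 [ 0.2683 -0.3118  0.06  ]
top blue [409. 240.] 390.0 [ 0.319  -0.5129  0.06  ]
top blue [273. 177.] 333.0 [ 0.4739 -0.1775  0.06  ]
top board [[92, 79], [71, 177], [171, 194], [189, 97]] [[0.731, 0.285, 0.018], [0.477, 0.33, 0.018], [0.434, 0.078, 0.018], [0.686, 0.036, 0.018]] [0.5818 0.1824 0.018 ]
side blue [248. 297.] 390.5 [ 0.318  -0.5171  0.06  ]
side blue [215. 238.] 295.0 [ 0.2681 -0.3166  0.06  ]
side blue [273. 191.] 204.5 [ 0.4734 -0.1837  0.06  ]
side org [324. 238.] 238.5 [ 0.5641 -0.3906  0.06  ]
side board [[305, 99], [241, 102], [243, 147], [314, 145]] [[0.73, 0.286, 0.018], [0.483, 0.333, 0.018], [0.434, 0.078, 0.018], [0.679, 0.024, 0.018]] [0.5815 0.1801 0.018 ]
-180 1 [0.2  1.32 0.92 0.31 2.46 1.81] [0.2  1.17 0.99 0.34 2.53 1.86]
-180 -1 [ 0.2   1.32  0.92  0.31  2.46 -1.33] [ 0.2   1.17  0.99  0.34  2.53 -1.29]
-165 1 [0.28 1.33 0.88 0.03 2.5  1.59] [0.28 1.18 0.96 0.03 2.57 1.6 ]
-165 -1 [ 0.28  1.33  0.88  0.03  2.5  -1.55] [ 0.28  1.18  0.96  0.03  2.57 -1.55]
-150 1 [ 0.36  1.32  0.9  -0.27  2.47  1.36] [ 0.36  1.18  0.97 -0.3   2
[... 2435 characters left out ...]
1  1.55  1.2   1.76 -1.13] [-0.15  0.94  1.61  1.22  1.8  -1.02]
120 1 [-0.1   1.16  1.39  1.04  1.9   2.08] [-0.1   0.99  1.45  1.07  1.96  2.17]
120 -1 [-0.1   1.16  1.39  1.04  1.9  -1.07] [-0.1   0.99  1.45  1.07  1.96 -0.97]
135 1 [-0.03  1.2   1.24  0.89  2.06  2.09] [-0.03  1.05  1.3   0.93  2.12  2.18]
135 -1 [-0.03  1.2   1.24  0.89  2.06 -1.05] [-0.03  1.05  1.3   0.93  2.12 -0.96]
150 1 [0.04 1.25 1.1  0.73 2.22 2.06] [0.04 1.1  1.17 0.78 2.28 2.14]
150 -1 [ 0.04  1.25  1.1   0.73  2.22 -1.08] [ 0.04  1.1   1.17  0.78  2.28 -1.  ]
165 1 [0.11 1.29 0.99 0.55 2.35 1.98] [0.11 1.14 1.06 0.59 2.42 2.04]
165 -1 [ 0.11  1.29  0.99  0.55  2.35 -1.17] [ 0.11  1.14  1.06  0.59  2.42 -1.1 ]
```

```bash
cat >> h.py <<'E'
P=np.array([.4737,-.179]);BC=np.array([.5817,.181])
a=np.radians(85);u=np.array([np.cos(a),np.sin(a),0]);s=np.array([-u[1],u[0],0])
down=rv([0,0,-1],-s);hor=rv(u,-s)
E
python3 - <<'E'
from h import *
print(manip.get_time())
for p,o in(([*P,.2],down),([*P,.062],down),([*BC,.26],hor),([*BC,.095],hor),([*(BC-.18*u[:2]),.095],hor)):
    print(np.round(manip.solve_ik(p,o),2))
manip.command_gripper(.085)
manip.move_to([*P,.2],down)
manip.servo_line([*P,.063],rate=.12)
print(manip.get_contact_force(),manip.get_position())
manip.command_gripper(.05,f_grip=60)
print(manip.get_width(),manip.get_grip_force(),manip.get_contact_force())
for n in("side",):
    cv2.imwrite(f"pics/{n}1.png",cv2.resize(manip.camera(n)["image"][100:280,180:380,::-1],None,fx=3,fy=3))
E
```

```text
0.2
[-0.38  0.33  1.93 -0.    0.89 -0.3 ]
[-0.38  0.57  1.99 -0.    0.59 -0.3 ]
[-0.19  0.77  1.85  1.48  1.62 -1.05]
[-0.19  1.07  1.76  1.47  1.6  -1.27]
[-0.49  1.09  1.67  1.19  1.72 -1.22]
[ 0.43150493 -0.61735094  0.11293493] [ 0.47419747 -0.17917488  0.06358581]
0.05930229076259408 63.37883154199517 [-0.30174332  0.56452465  9.39345953]
```

View pics/side1.png

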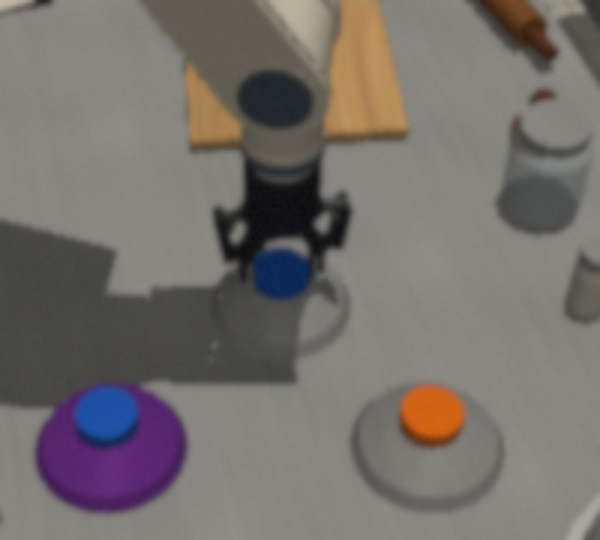

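The fingers hold the blue foot (crop 282,272) between both pads at a width of 59 mm. Next I lift, turn the bowl sideways and lower it over the board.

```bash
python3 - <<'E'
from h import *
manip.servo_line([*P,.26],rate=.2)
print(manip.get_width(),manip.get_contact_force().round(2) if hasattr(manip.get_contact_force(),'round') else manip.get_contact_force())
T=BC+.014*u[:2]
manip.move_to([*T,.26],hor)
manip.servo_line([*T,.115],rate=.12)
manip.hold(.3)
print(manip.get_time(),manip.get_position(),manip.get_width(),manip.get_contact_force())
for n in("side",):
    cv2.imwrite(f"pics/{n}2.png",cv2.resize(manip.camera(n)["image"][30:210,160:360,::-1],None,fx=3,fy=3))
E
```

```text
0.05946029193371032 [-0.21 -0.62 -4.35]
9.1667 [0.58302594 0.19493266 0.11540024] 0.059452135938848495 [ 0.1892198 -0.713745  -4.4713394]
```

View pics/side2.png

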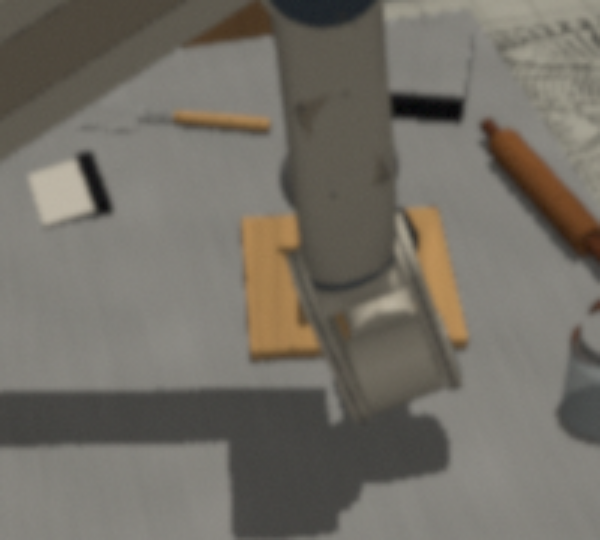

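The arm hides the bowl in this view; width (59.5 mm) and load (-4.5 N) say it is held. I lower until contact.

```bash
python3 - <<'E'
from h import *
T=BC+.014*u[:2]; f0=manip.get_contact_force()[2]
for z in np.arange(.106,.088,-.0015):
    manip.servo_line([*T,z],rate=.05); f=manip.get_contact_force()[2]
    if f-f0>4: break
print(z,f,manip.get_position(),manip.get_torque())
manip.command_gripper(.085)
print(manip.get_grip_force(),manip.get_contact_force(),manip.get_width())
c=manip.camera("top");cv2.imwrite("pics/top3.png",cv2.resize(c["image"][40:240,40:300,::-1],None,fx=3,fy=3))
E
```

```text
0.08799999999999998 -1.8199550160068907 [0.58300609 0.19485145 0.08839941] [-0.65443854  0.08238564  0.03394128]
0.25893386303323496 [ 0.29624762 -0.06885358 -0.8841379 ] 0.08509156807613379
```

View pics/top3.png

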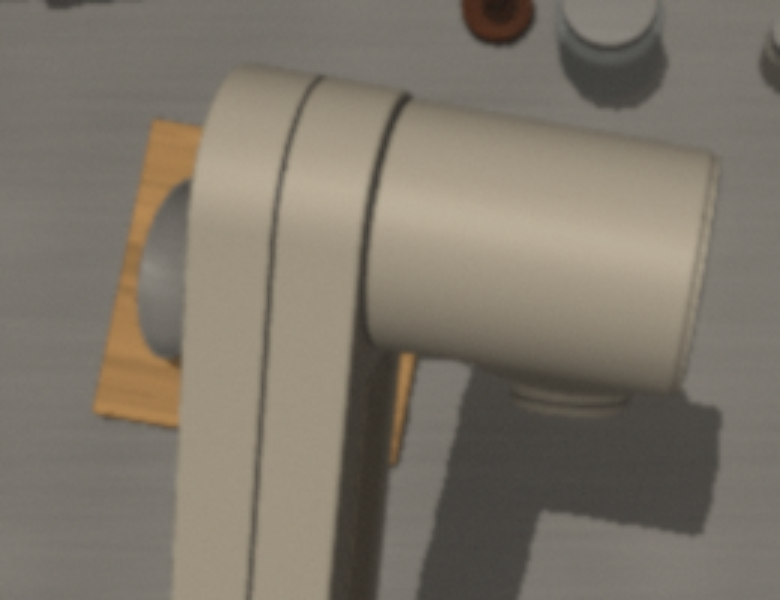

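The bowl's interior shows at crop (165,270), over the wood and leaning on the open fingers. I retreat along the tool axis now.

```bash
python3 - <<'E'
from h import *
T=BC+.014*u[:2]
manip.servo_line([*(T-.2*u[:2]),.0884],rate=.3)
print(manip.get_contact_force(),manip.get_time())
p=manip.get_position()
manip.servo_line([p[0],p[1],.3],rate=.25)
q=np.array(manip.get_joint_positions());q[0]-=.6;manip.set_joints(q)
for n in("top","side"):
    c=manip.camera(n);cv2.imwrite(f"pics/{n}4.png",c["image"][:,:,::-1])
    for q in blobs(c,*ORG,40): print(n,"org",ray(c,cv2.fitEllipse(q)[0],.06).round(3))
print(manip.get_contact_force(),manip.get_time())
E
```

```text
[-0.84500062 -0.04096989 -0.24380257] 13.8
side org [ 0.564 -0.391  0.06 ]
[-0.1613981  -0.30622225  0.14426589] 16.1583
```

View pics/top4.png

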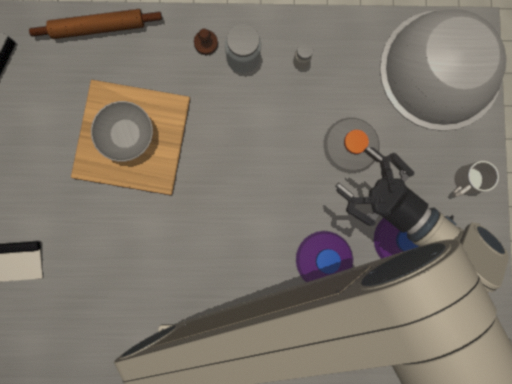

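View pics/side4.png

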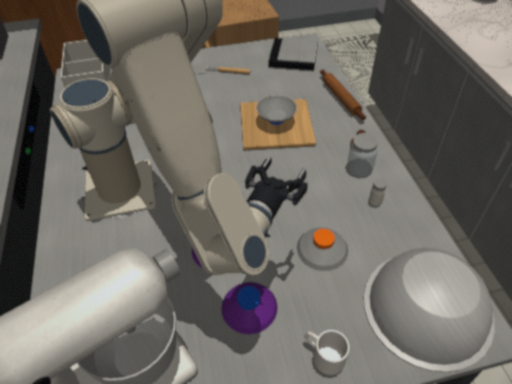

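The steel bowl stands mouth-up with its inner bottom at top (125,134). That is about 25 mm from the board centre (132,138), well inside the limit. The orange bowl hasn't moved and the arm is clear.

```bash
python3 -c "
from rig import manip
print(manip.sign_off())"
```

```text
the job is handed in; nothing more can be done
None
```

The blue-footed steel bowl stands mouth-up on the wooden board, its foot about 25 mm from the board's centre by the top camera. The orange-footed bowl did not move, and I handed the job in at about 16 s (no verdict was returned).

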